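# Ballast the birdhouse mast and draw it up to its second stop

### The arm

A 6-joint arm with a two-finger parallel gripper is mounted at the origin on the work surface. World frame = base frame: x ahead of the robot, y to its left, z up, the work surface at z = 0. Lengths are in m, angles in rad, forces in N, time in s.
With the tool pointing down it reaches from about 0.35 to 0.775 m from the base axis. Payload 5.5 kg.
Tool frame: the origin (TCP) lies between the finger pads; the fingertips stand 22 mm ahead of it and the grasp point (between the pads) lies 3 mm ahead of it; z points along the fingers, y is the line along which they close (so a half turn about z gives the same grasp; the last joint's range is limited). The gripper opens to 85 mm and grips with 20 to 120 N. Pads are 22 mm wide; open, the fingers measure 114 mm over their backs; the gripper's body (76 mm by 85 mm) begins 54 mm behind the grasp point. The pads swing forward as they close: fully open they stand 13 mm farther back than shut.
Start: joints at [-1.345, 0.313, 0.046, 1.304, 0, 1.431], TCP at [0.206, -0.537, 0.253] pointing down, gripper open.
Joint ranges: [-2.76, 2.76], [-0.86, 1.69], [-1.03, 1.26], [-2.2, 2.34], [-1.47, 1.5], [-3.14, 3.14]. Speed limits (rad/s): [2.57, 2.57, 3.14, 3.14, 3.14, 3.14].

### API

Orientations are given as a unit quaternion [w, x, y, z].
In Python, from workcell import env, eyes gives the robot as it stands (env), with the cameras (eyes).
- The arm moves only by the tool nudge_tcp, called after "Request:" by a JSON object that holds its "fn" and its "kwargs". Schema: {"type":"object","properties":{"steps":{"type":"array","items":{"type":"array","items":{"type":"array","items":{"type":"number"},"minItems":6,"maxItems":6},"minItems":1,"maxItems":8},"minItems":1,"maxItems":1},"finger_gap":{"type":"number"},"grip_force":{"type":"number"},"only":{"type":"string"},"quiet":{"type":"boolean"},"lines":{"type":"string"}},"required":["steps"],"additionalProperties":false}. steps is a list that holds a single list of rows (three levels of brackets), with 1 to 8 rows, each of 6 numbers: dx, dy, dz in fractions of the full range, 1 being 0.75 m, then a rotation vector rx, ry, rz in a scale on which 1.0 is pi/2 rad; each row is the pose to reach, as a shift and turn from the pose commanded when the call began, along the tool's axes at that moment; what a row does not reach only later rows make up. A row lasts 1/8 s, in which the tool goes at most 0.0625 m and 0.188 rad, less where a joint would pass 70% of its speed; a pose out of reach is approached as far as the arm can. finger_gap is the finger opening in m, set as the call begins (left out keeps the last). The fingers move at their own pace and stop on an object; grip_force is the grip in N (left out, the last holds). Time passes only in rows, so rows that do not move let the fingers close. The tool returns the time, the measured TCP pose, the force, the opening and the grip force at its end. only (a regular expression) keeps the lines of the reply that match it, lines (a string "A,B") keeps lines A to B, and quiet returns only ok. Shift and turn numbers lie between -1 and 1, and a call with a number outside is refused. Input that does not fit is refused with a message, and nothing moves.
- env.get_state(): the state, without advancing time (a new reading comes with each control period).
- eyes.read_camera(name): name is "scene" or "top" or "wrist"; returns a dict with "image" (480x640x3 uint8, red, green, blue), "K" (3x3 intrinsics, pixels), "R" (3x3) and "t" (3): a world point X has camera coordinates R X + t. Camera axes: x right, y down, z forward; pixel columns grow to the right and rows downward; lengths in m; the calibration is good to about 2 mm. A picture is of the moment at which its call begins. There is no depth.
- env.hand_in(): hands the job in; it is judged then, once.
The state is a dict: "clock": time; "joint_pos": joint angles; "qvel": joint speeds; "tau": joint torques, N m; "tcp_pos": TCP position; "orientation": TCP orientation; "wrist_force": force on the tool from outside, world axes, zero at the start; "ft_torque": the same for the moment, N m; "finger_gap": finger opening in m; "grip_force": force on a finger pad.
Only numpy, scipy, OpenCV 4.12 (cv2) and the standard library are available. Lean on these libraries where they do the work, as an engineer would, in place of code of your own. Each camera call takes 0.05 s, during which the arm holds its last target. There are 200 camera calls.

### The job

Tip the scoop tray so that all five ballast stones slide off it into the open plywood box around the mast's foot, without the fingers handling the stones, then set the tray down flat on the bench again. Then press in the release button on the side of the mast's head, draw the mast up past its first stop to the second one, and finish still gripping the head there with the button held in, so that you carry the mast while I tighten the collar. Leave the other things on the bench where they lie.

Things in the scene. Friction and masses are not known exactly. Their poses are not given: they have to be found in the camera images.
- box: Fixed plywood ballast box, open on top, 170 (x) x 280 (y) x 90 mm high, walls and floor 9 mm. Origin: centre of its underside; y along its length, z up. Its lid is swung right over on the +x side and stays there, free edge on the bench at x = +240 mm, nowhere more than 6 mm above the rim. The box is empty but for the mast at its -y end.
- mast_foot (a point): Centre of the mast's foot on the box floor: x = 0, y = -75, z = 9 mm in the box's frame. A fixed 30 mm square aluminium outer tube rises here to 150 mm above the bench; black clamp collar, 42 mm square, round its top, thumb screw out to x = -55 mm. The inside of the box is free from 15 mm on the +y side of this point up to y = +131 mm.
- head: Black grip head on the mast's steel inner tube, a block 50 (x) x 36 (y) x 40 mm high; moves only straight up, with the mast. Origin: centre of its underside, 155 mm above the bench when lowered; axes as the box's. Disc and stud on top reach 59 mm above the origin. The release button is on its +y face: fingers pointing down and closing across y squeeze it in.
- head_mid (a point): Centre of the head block, 20 mm above its underside (175 mm above the bench when lowered).
- button_face (a point): Centre of the outer face of the release button on the head's +y face, 22 mm above the head's underside: an aluminium block 14 mm wide, 16 mm high, standing 5 mm proud of the head when out.
- button (a joint): Release button: 0 = out, 0.005 m = in, flush with the head (towards the head's -y). Spring 3 N when out, about 7 N fully in. With it out, a lock pin sits in a hole of the outer tube at each stop and the mast cannot rise; between stops the pin rides on the tube wall (reads about 0.004) and snaps into the next hole unless the button is kept in.
- mast (a joint): Rise of the mast: 0 = lowered (at the start), 0.050 m = first stop, 0.100 m = second stop, where its travel also ends hard. Straight up. With the button in it takes about 4 to 7 N to lift.
- tray: Loose aluminium scoop tray, 0.11 to 0.18 kg. Origin: centre of its underside. Floor x, y = -65..65, -50..50 mm, 4 mm thick; side walls 24 mm high, back wall (x = -65) 34 mm; front edge (x = +65) open, no lip. Wooden handle straight back, x = -65..-145 mm, 16 mm wide (y), 14 mm high, its axis 34 mm above the underside. Stones begin to slide at 26 to 36 degrees.
- tray_grip (a point): Point on the axis of the tray's handle to grip, at x = -95, y = 0, z = 34 mm in the tray's frame.
- tray_lip (a point): Middle of the tray's open front edge, on the floor's upper face (x = +65, z = 4 mm in the tray's frame).
- stone0: Chunky grey ballast stone 1 of 5, about 26 x 23 x 20 mm, 38 g, loose on the tray. Origin: its centre.
- stone1: Chunky grey ballast stone 2 of 5, about 26 x 23 x 22 mm, 38 g, loose on the tray. Origin: its centre.
- stone2: Chunky grey ballast stone 3 of 5, about 26 x 23 x 21 mm, 38 g, loose on the tray. Origin: its centre.
- stone3: Chunky grey ballast stone 4 of 5, about 26 x 23 x 23 mm, 38 g, loose on the tray. Origin: its centre.
- stone4: Chunky grey ballast stone 5 of 5, about 26 x 23 x 22 mm, 38 g, loose on the tray. Origin: its centre.
- screwdriver: Bystander: screwdriver with yellow grip and chrome shaft, 190 mm, lying along its x axis. Origin: underside centre (as it lies or stands).
- pad: Bystander: black rubber sanding pad, 65 x 115 x 24 mm. Origin: underside centre (as it lies or stands).
- cap0: Bystander: aluminium roof ridge cap (inverted V), 150 x 60 x 26 mm, long along x. Origin: underside centre (as it lies or stands).
- cap1: Bystander: the second ridge cap, as the first. Origin: underside centre (as it lies or stands).
- disc: Bystander: maple entrance disc, 64 mm across, 10 mm thick. Origin: underside centre (as it lies or stands).
- glue: Bystander: white glue bottle, 52 mm across, 150 mm tall. Origin: underside centre (as it lies or stands).

How it is judged:
On the way, in this order (a step that is already met when the one before it is completed fails the run):
1. all five stones lie in the box, with the mast still lowered (x of stone0 in the frame of box between -0.08 and 0.08 m and y of stone0 in the frame of box between -0.136 and 0.136 m and z of stone0 in the frame of box between 0 and 0.085 m and x of stone1 in the frame of box between -0.08 and 0.08 m and y of stone1 in the frame of box between -0.136 and 0.136 m and z of stone1 in the frame of box between 0 and 0.085 m and x of stone2 in the frame of box between -0.08 and 0.08 m and y of stone2 in the frame of box between -0.136 and 0.136 m and z of stone2 in the frame of box between 0 and 0.085 m and x of stone3 in the frame of box between -0.08 and 0.08 m and y of stone3 in the frame of box between -0.136 and 0.136 m and z of stone3 in the frame of box between 0 and 0.085 m and x of stone4 in the frame of box between -0.08 and 0.08 m and y of stone4 in the frame of box between -0.136 and 0.136 m and z of stone4 in the frame of box between 0 and 0.085 m and value of joint mast below 0.02 m), for 0.2 s.
2. the mast is drawn past its first stop with the button in (value of joint mast above 0.058 m and value of joint button above 0.003 m and contact force between the fingers and head above 2 N), for 0.1 s.
At the end, for the whole second after the job is handed in: All five stones in the box, centres under 85 mm; tray still and flat (0.1 rad) on the bench; mast at its second stop (above 94 of 100 mm) with the button held in (over 3 mm, so the pin carries nothing) and the fingers gripping the head (over 3 N) (x of stone0 in the frame of box between -0.08 and 0.08 m and y of stone0 in the frame of box between -0.136 and 0.136 m and z of stone0 in the frame of box between 0 and 0.085 m and x of stone1 in the frame of box between -0.08 and 0.08 m and y of stone1 in the frame of box between -0.136 and 0.136 m and z of stone1 in the frame of box between 0 and 0.085 m and x of stone2 in the frame of box between -0.08 and 0.08 m and y of stone2 in the frame of box between -0.136 and 0.136 m and z of stone2 in the frame of box between 0 and 0.085 m and x of stone3 in the frame of box between -0.08 and 0.08 m and y of stone3 in the frame of box between -0.136 and 0.136 m and z of stone3 in the frame of box between 0 and 0.085 m and x of stone4 in the frame of box between -0.08 and 0.08 m and y of stone4 in the frame of box between -0.136 and 0.136 m and z of stone4 in the frame of box between 0 and 0.085 m and height (world z) of tray between -0.005 and 0.008 m and angle between tray's own z axis and vertical below 0.1 rad and linear speed of tray below 0.02 m/s and value of joint mast above 0.094 m and value of joint button above 0.003 m and contact force between the fingers and head above 3 N); the arm keeps its last pose, push and grip.
It fails at once if the fingers handle a stone (more than 1 N) (contact force between the fingers and stone0 above 1 N or contact force between the fingers and stone1 above 1 N or contact force between the fingers and stone2 above 1 N or contact force between the fingers and stone3 above 1 N or contact force between the fingers and stone4 above 1 N).
It fails at once if a bystander on the bench is disturbed (moved more than 30 mm) (distance of any of screwdriver, pad, cap0, cap1, disc, glue from where it was at the start of the episode above 0.03 m).
It also fails if it takes over 67 s, if anything falls off the work surface, if the arm or the gripper's body presses on something with over 40 N, if the wrist force passes 120 N, or if a joint passes its speed limit or range.

## Working session

There is one attempt and no reset: what is moved stays moved. The work goes in short steps, Python scripts to look and compute and a tool call to move; the robot and the scene stay as the last step left them, time stands still between calls to the robot, and variables do not carry over. Pictures are saved under pics/ and viewed, at most 10 in all, crops included, and the job is handed in when it is done.

```bash
ls; mkdir -p pics; python3 - <<'E'
from workcell import env, eyes
import cv2
for n in("scene","top"):
    c=eyes.read_camera(n); cv2.imwrite(f"pics/{n}0.png",c["image"][:,:,::-1]); print(n,c["K"].round(1).tolist(),c["R"].round(4).tolist(),c["t"].round(4).tolist())
print(env.get_state())
E
```

```text
pics
workcell.py
scene [[561.6, 0.0, 323.1], [0.0, 561.6, 235.7], [0.0, 0.0, 1.0]] [[-0.5318, 0.8467, -0.0167], [0.637, 0.387, -0.6667], [-0.5581, -0.3652, -0.7451]] [0.3359, -0.228, 1.6527]
top [[512.3, 0.0, 315.4], [0.0, 512.3, 237.8], [0.0, 0.0, 1.0]] [[-0.0222, -0.9996, -0.0191], [-0.9926, 0.0244, -0.1191], [0.1195, 0.0163, -0.9927]] [-0.0576, 0.5509, 1.3116]
{'clock': 0.1, 'joint_pos': array([-1.34458132e+00,  3.13924156e-01,  4.51258324e-02,  1.30364176e+00,
       -1.75666475e-05,  1.43120871e+00]), 'qvel': array([-0.00017318, -0.00366548,  0.00307252,  0.00084921, -0.00238687,
        0.00041571]), 'tau': array([ 1.77122711e-03, -4.81725597e+01,  2.99244511e+01,  1.27690969e-02,
       -2.73039814e-04,  3.42191449e-06]), 'tcp_pos': array([ 0.2055744 , -0.53654381,  0.25251228]), 'orientation': array([-8.20726846e-04,  9.83319798e-01,  1.81883203e-01, -4.43625257e-05]), 'wrist_force': array([0.35127857, 1.01263586, 0.42598008]), 'ft_torque': array([-0.0390347 ,  0.00497798, -0.04191158]), 'grip_force': 0.0, 'finger_gap': 0.08565337289120782}
```

View pics/top0.png

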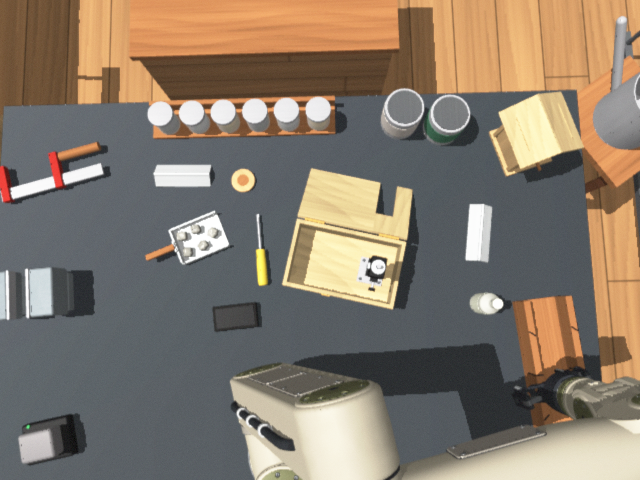

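View pics/scene0.png

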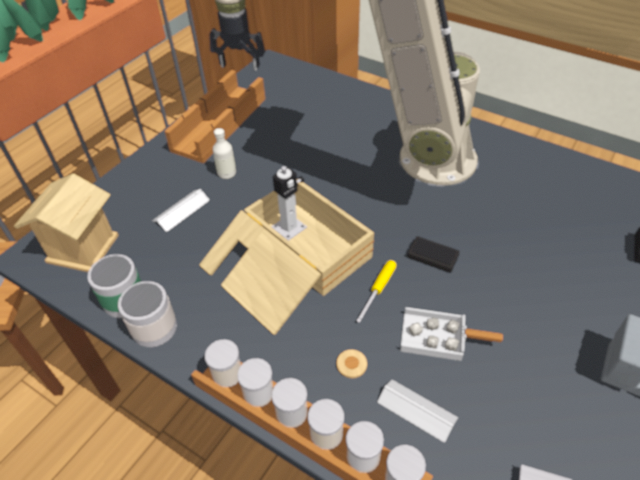

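The top view shows the box centred at about (347,263) with the mast head near (377,267), the tray at about (199,239) with its handle out to (148,257), and the bystanders. The scene view shows the same things. I'll crop for exact corner pixels.

```bash
python3 - <<'E'
import cv2
a=cv2.imread("pics/top0.png")[190:320,140:420]
b=cv2.imread("pics/scene0.png")[150:380,200:520]
a=cv2.resize(a,None,fx=2.85,fy=2.85,interpolation=cv2.INTER_CUBIC)
cv2.imwrite("pics/topc.png",a); cv2.imwrite("pics/scenec.png",cv2.resize(b,None,fx=2.5,fy=2.5,interpolation=cv2.INTER_CUBIC))
E
```

```text
(no output)
```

View pics/topc.png

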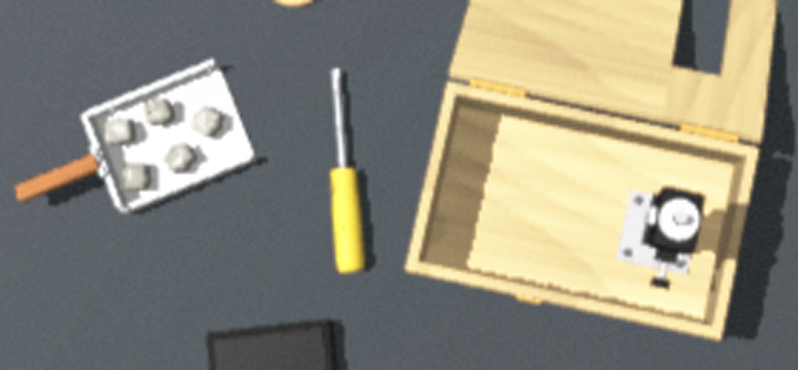

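View pics/scenec.png

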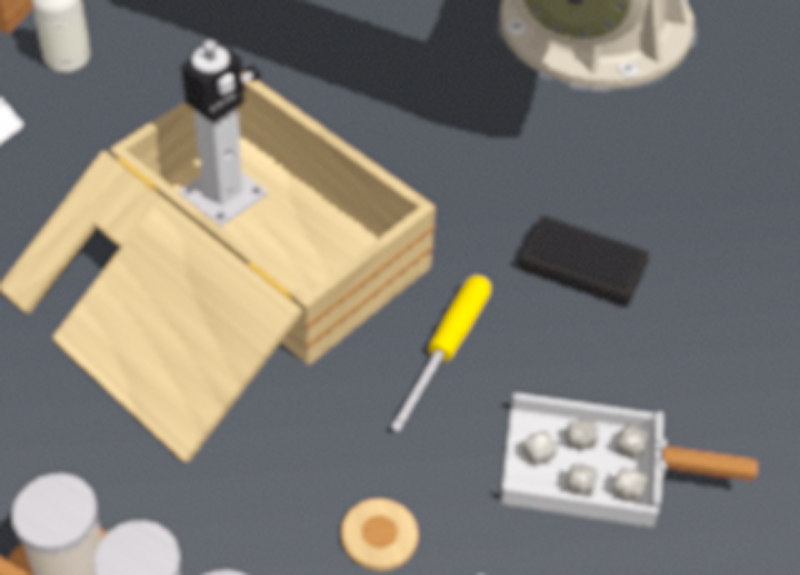

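The crops show the box rim corners (crop px) at (453,84), (406,268), (720,338), (755,145), and the mast disc at (680,215). The tray's front floor corners are near (217,65) and (253,158), and the handle runs from (95,165) to (18,191).

```bash
cat > h.py <<'E'
import numpy as np, cv2
from workcell import env, eyes
def ray(c,u,v):
    d=c["R"].T@np.linalg.inv(c["K"])@np.array([u,v,1.]); return -c["R"].T@c["t"],d
def plane(c,u,v,z):
    o,d=ray(c,u,v); return o+d*(z-o[2])/d[2]
def proj(c,X):
    p=c["K"]@(c["R"]@np.asarray(X)+c["t"]); return p[:2]/p[2]
E
python3 - <<'E'
from h import *
np.set_printoptions(precision=4,suppress=True)
T=eyes.read_camera("top");S=eyes.read_camera("scene")
tp=lambda X,Y,z:plane(T,140+(X+.5)/2.85-.5,190+(Y+.5)/2.85-.5,z)
sp=lambda X,Y,z:plane(S,200+(X+.5)/2.5-.5,150+(Y+.5)/2.5-.5,z)
P=np.array([tp(*q,.09) for q in [(453,84),(406,268),(720,338),(755,145)]])
print("rim",P[:,:2].tolist(),"c",P.mean(0)); print("sides",np.linalg.norm(np.diff(P,axis=0,append=P[:1]),axis=1))
print("edges deg",[np.degrees(np.arctan2(d[1],d[0])) for d in np.diff(P,axis=0,append=P[:1])])
print("scene rim", sp(435,208,.09),sp(303,303,.09),sp(112,150,.09))
print("disc top",tp(680,215,.21),"scene",sp(211,60,.21))
for n,c in(("top",T),("scene",S)):
    hsv=cv2.cvtColor(c["image"],cv2.COLOR_RGB2HSV)
    m=cv2.inRange(hsv,(3,120,60),(18,255,255))
    k,l,st,ce=cv2.connectedComponentsWithStats(m)
    tgt=(160,252) if n=="top" else (484,336)
    i=1+np.argmin(np.linalg.norm(ce[1:]-tgt,axis=1)+(st[1:,4]<30)*999)
    ys,xs=np.where(l==i); W=np.array([plane(c,x,y,.038)[:2] for x,y in zip(xs,ys)])
    mu=W.mean(0);_,_,V=np.linalg.svd(W-mu);pr=(W-mu)@V[0]
    print(n,"handle",mu,V[0],np.degrees(np.arctan2(V[0][1],V[0][0])),pr.min(),pr.max(),st[i])
print("tray top: front floor corner lo", tp(253,158,.004),"walltop back corners",tp(83,114,.034),tp(125,212,.034))
print("front wall top corner",tp(214,62,.024), tp(251,156,.024))
print("tray scene: front floor",sp(505,500,.0),sp(513,400,.024),sp(662,415,.034),sp(657,521,.024))
print("handle ends top",tp(18,191,.038),tp(97,164,.038),"scene",sp(757,467,.036),sp(664,458,.036))
E
```

```text
rim [[0.5908709709484586, -0.03004652053795953], [0.42953238531256266, 0.013959861492985948], [0.3630673421711908, -0.25678639302295514], [0.5300487446695102, -0.2941256960337045]] c [ 0.4784 -0.1417  0.09  ]
sides [0.1672 0.2788 0.1711 0.271 ]
edges deg [np.float64(164.74324526495198), np.float64(-103.79269205372857), np.float64(-12.604750713109283), np.float64(77.02992406563018)]
scene rim [0.4307 0.018  0.09  ] [ 0.5936 -0.028   0.09  ] [ 0.529  -0.2938  0.09  ]
disc top [ 0.4625 -0.2136  0.21  ] scene [ 0.4741 -0.2019  0.21  ]
top handle [0.5211 0.3386] [ 0.3578 -0.9338] -69.0339867029274 -0.03915890601387076 0.03750291597557516 [146 245  28  15 181]
scene handle [0.5256 0.3411] [-0.378   0.9258] 112.20735845173947 -0.03690800738367087 0.0389039965956962 [466 329  37  13 298]
tray top: front floor corner lo [0.5388 0.1639 0.004 ] walltop back corners [0.5803 0.3161 0.034 ] [0.4885 0.2762 0.034 ]
front wall top corner [0.6278 0.1965 0.024 ] [0.5385 0.162  0.024 ]
tray scene: front floor [0.6277 0.2007 0.    ] [0.5456 0.1649 0.024 ] [0.4977 0.2868 0.034 ] [0.5924 0.3235 0.024 ]
handle ends top [0.5098 0.374  0.038 ] [0.533  0.3014 0.038 ] scene [0.5064 0.3769 0.036 ] [0.5396 0.3057 0.036 ]
```

The manual's scale: shifts go in shares of 0.75 m and turns go in shares of pi/2 rad. Converting my numbers, -0.347 m is -0.4627, -0.03 m is -0.04, -0.8 rad is -0.5093.

```bash
cat >> h.py <<'E'
from scipy.spatial.transform import Rotation as Ro
np.set_printoptions(precision=4,suppress=True)
def delta(pos,psi,pitch=0.,s=None):
    """tool target: x axis at yaw psi (deg), pointing down, then nose-down pitch (deg) about tool y"""
    s=s or env.get_state(); q=s["orientation"]; R0=Ro.from_quat(q,scalar_first=True)
    a=np.radians(psi); R1=Ro.from_matrix(np.array([[np.cos(a),np.sin(a),0],[np.sin(a),-np.cos(a),0],[0,0,-1.]]))*Ro.from_euler("y",pitch,degrees=True)
    return R0.inv().apply(np.asarray(pos)-s["tcp_pos"]),(R0.inv()*R1).as_rotvec()
E
```

Request:
{"fn": "nudge_tcp", "kwargs": {"steps": [[[0.0507, -0.0573, -0.04, 0, 0, -0.0637], [0.1013, -0.116, -0.04, 0, 0, -0.1273], [0.152, -0.1733, -0.04, 0, 0, -0.191], [0.2027, -0.232, -0.04, 0, 0, -0.2546], [0.2533, -0.2893, -0.04, 0, 0, -0.3183], [0.304, -0.3467, -0.04, 0, 0, -0.382], [0.3547, -0.4053, -0.04, 0, 0, -0.4456], [0.4053, -0.4627, -0.04, 0, 0, -0.5093]]], "finger_gap": 0.085}}

```text
clock: 1.2
tcp_pos: [0.3657, -0.1024, 0.2834]
orientation: [0.0, 0.834, 0.552, 0.0]
wrist_force: [0.9, -1.1, -0.5]
finger_gap: 0.0849
grip_force: 0.0
```

```bash
python3 -c "
from h import *
print(delta([.526,.330,.14],112))"
```

```text
(array([ 0.4607, -0.0219,  0.1434]), array([ 0.0008,  0.0005, -0.7861]))
```

To row units: 0.461 m is 0.6147, 0.41 m is 0.5467, -0.786 rad is -0.5004.

Request:
{"fn": "nudge_tcp", "kwargs": {"steps": [[[0.08, -0.0027, 0, 0, 0, -0.0637], [0.16, -0.0067, 0.0133, 0, 0, -0.1273], [0.24, -0.0107, 0.0267, 0, 0, -0.191], [0.32, -0.0147, 0.0533, 0, 0, -0.2546], [0.4, -0.0187, 0.0933, 0, 0, -0.3183], [0.4667, -0.0227, 0.1333, 0, 0, -0.382], [0.5467, -0.0267, 0.1733, 0, 0, -0.4456], [0.6147, -0.0293, 0.1907, 0, 0, -0.5004]]]}}

```text
clock: 2.2
tcp_pos: [0.5264, 0.3296, 0.1382]
orientation: [-0.001, 0.559, 0.829, -0.001]
wrist_force: [-0.0, -0.8, 0.6]
finger_gap: 0.085
grip_force: 0.0
```

Request:
{"fn": "nudge_tcp", "kwargs": {"steps": [[[0, 0, 0, 0, 0, 0], [0, 0, 0, 0, 0, 0]]]}}

```text
clock: 2.45
tcp_pos: [0.5263, 0.3279, 0.1398]
orientation: [-0.0, 0.56, 0.828, -0.001]
wrist_force: [-1.1, -0.6, 0.7]
finger_gap: 0.0851
grip_force: 0.0
```

```bash
python3 - <<'E'
from h import *
c=eyes.read_camera("wrist");cv2.imwrite("pics/w1.png",c["image"][:,:,::-1])
for n in("wrist","top"):
    c=eyes.read_camera(n)
    hsv=cv2.cvtColor(c["image"],cv2.COLOR_RGB2HSV)
    m=cv2.inRange(hsv,(3,120,60),(18,255,255))
    k,l,st,ce=cv2.connectedComponentsWithStats(m)
    print(n,proj(c,[.526,.33,.041]),[(s.tolist(),e.round().tolist()) for s,e in zip(st,ce) if s[4]>150][1:6])
print(delta([.526,.330,.037],112))
E
```

```text
wrist [317.5175 249.6123] [([303, 159, 31, 144, 4104], [318.0, 229.0])]
top [162.449  250.0203] [([0, 0, 640, 480, 75707], [362.0, 97.0]), ([622, 37, 18, 46, 456], [632.0, 62.0]), ([57, 142, 44, 22, 377], [78.0, 151.0]), ([513, 296, 86, 156, 8919], [555.0, 371.0])]
(array([0.0031, 0.0001, 0.1043]), array([ 0.0009,  0.0002, -0.0046]))
```

View pics/w1.png

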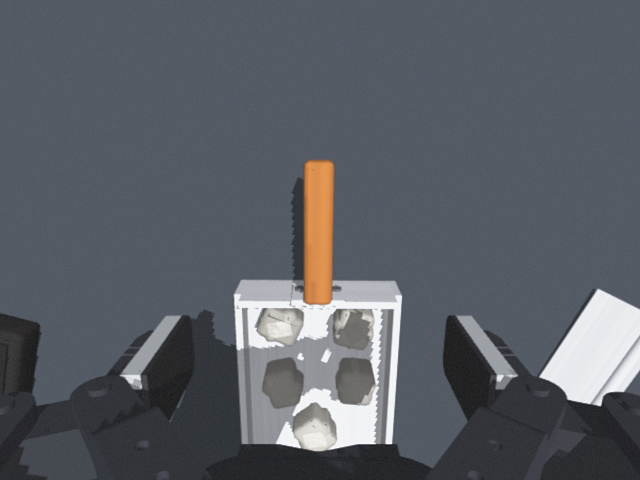

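The wrist view shows the handle running from (318,303) at the tray to (319,160) at its end, aligned and centred between the fingers. I'll check the along-handle position and descend.

To row units: 0.103 m is 0.1373, 0.098 m is 0.1307.

```bash
python3 - <<'E'
from h import *
c=eyes.read_camera("wrist")
e=plane(c,318.5,160,.041);b=plane(c,318,282,.034)
d=(e-b)[:2];d/=np.linalg.norm(d)
print(e,b,np.degrees(np.arctan2(*-d[::-1])), "grip est",e[:2]-d*.05)
E
```

```text
[0.5094 0.3743 0.041 ] [0.5349 0.3095 0.034 ] -68.538661183506 grip est [0.5277 0.3278]
```

Request:
{"fn": "nudge_tcp", "kwargs": {"steps": [[[0.0013, 0, 0.04, 0, 0, 0], [0.0027, 0, 0.08, 0, 0, 0], [0.004, 0, 0.1133, 0, 0, 0], [0.004, 0, 0.1307, 0, 0, 0], [0.004, 0, 0.1373, 0, 0, 0], [0.004, 0, 0.1373, 0, 0, 0]]]}}

```text
clock: 3.4
tcp_pos: [0.5262, 0.3308, 0.0379]
orientation: [0.0, 0.561, 0.828, 0.0]
wrist_force: [-0.2, 0.3, 0.0]
finger_gap: 0.0852
grip_force: 0.0
```

Request:
{"fn": "nudge_tcp", "kwargs": {"steps": [[[0, 0, 0, 0, 0, 0], [0, 0, 0, 0, 0, 0], [0, 0, 0, 0, 0, 0], [0, 0, 0, 0, 0, 0], [0, 0, 0, 0, 0, 0], [0, 0, 0, 0, 0, 0]]], "finger_gap": 0.008, "grip_force": 110}}

```text
clock: 4.15
tcp_pos: [0.5257, 0.3309, 0.0377]
orientation: [0.0, 0.56, 0.828, 0.0]
wrist_force: [-2.2, -1.1, 5.0]
finger_gap: 0.0141
grip_force: 107.2
```

Request:
{"fn": "nudge_tcp", "kwargs": {"steps": [[[0, 0, -0.0067, 0, 0, 0], [0, 0, -0.02, 0, 0, 0], [0, 0, -0.04, 0, 0, 0], [0, 0, -0.0667, 0, 0, 0], [0, 0, -0.0933, 0, 0, 0], [0, 0, -0.12, 0, 0, 0], [0, 0, -0.14, 0, 0, 0], [0, 0, -0.1467, 0, 0, 0]]]}}

```text
clock: 5.15
tcp_pos: [0.5264, 0.3312, 0.1488]
orientation: [0.001, 0.56, 0.828, 0.001]
wrist_force: [0.9, 0.5, -3.5]
finger_gap: 0.0143
grip_force: 107.4
```

```bash
python3 - <<'E'
from h import *
c=eyes.read_camera("wrist");a=c["image"]
s=eyes.read_camera("scene")["image"][180:420,260:580]
o=np.hstack([cv2.resize(a,(400,300)),cv2.resize(s,(400,300))])
cv2.imwrite("pics/lift.png",o[:,:,::-1])
E
```

```text
(no output)
```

View pics/lift.png

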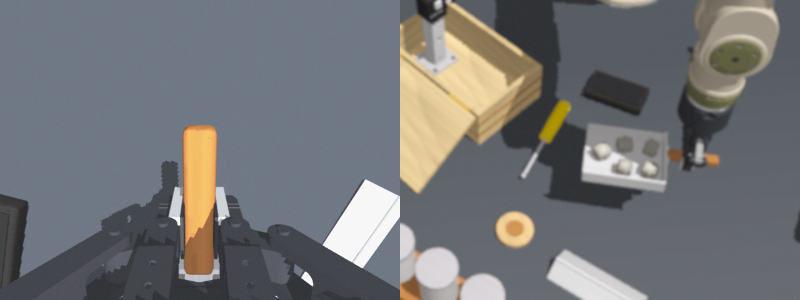

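Gripped at 14 mm, the tray is level and all five stones are aboard. Next, the carry to over the box, with the tip computed about a fixed lip point.

```bash
cat >> h.py <<'E'
BOX=np.array([.479,-.141]);BY=-14.
def boxw(x,y,z): 
    a=np.radians(BY); return np.array([BOX[0]+np.cos(a)*x-np.sin(a)*y,BOX[1]+np.sin(a)*x+np.cos(a)*y,z])
def lippose(x,y,z,th):
    """TCP for lip at box x,y,z and nose-down th deg, tray x along box -y"""
    t=np.radians(th); f=np.array([-.163,.0337]); h=f[0]*np.cos(t)+f[1]*np.sin(t); v=-f[0]*np.sin(t)+f[1]*np.cos(t)
    return boxw(x,y-h,z+v)
E
python3 - <<'E'
from h import *
print(lippose(0,.05,.135,0),*delta(lippose(0,.05,.135,0),76))
E
```

```text
[0.5305 0.0657 0.1687] [-0.248  -0.0945 -0.021 ] [ 0.0009 -0.0003  0.6254]
```

To row units: -0.13 m is -0.1733, -0.11 m is -0.1467, 0.125 rad is 0.0796.

Request:
{"fn": "nudge_tcp", "kwargs": {"steps": [[[-0.0053, -0.0027, -0.0133, 0, 0, 0.0064], [-0.0187, -0.0067, -0.0267, 0, 0, 0.0223], [-0.04, -0.0147, -0.028, 0, 0, 0.0477], [-0.0667, -0.0253, -0.028, 0, 0, 0.0796], [-0.0933, -0.036, -0.028, 0, 0, 0.1114], [-0.12, -0.0453, -0.028, 0, 0, 0.1432], [-0.1467, -0.056, -0.028, 0, 0, 0.1751], [-0.1733, -0.0667, -0.028, 0, 0, 0.2069]]]}}

```text
clock: 6.25
tcp_pos: [0.5277, 0.19, 0.1682]
orientation: [0.0, 0.688, 0.725, -0.0]
wrist_force: [-0.2, 0.1, -3.4]
finger_gap: 0.0136
grip_force: 107.4
```

```bash
python3 -c "
from h import *
print(delta(lippose(0,.05,.135,0),76))"
```

```text
(array([-0.1243, -0.0036, -0.0004]), array([0.    , 0.0001, 0.2966]))
```

To row units: -0.124 m is -0.1653, -0.122 m is -0.1627, 0.297 rad is 0.1891.

Request:
{"fn": "nudge_tcp", "kwargs": {"steps": [[[-0.0267, -0.0013, 0, 0, 0, 0.0318], [-0.0533, -0.0013, 0, 0, 0, 0.0637], [-0.08, -0.0027, 0, 0, 0, 0.0955], [-0.1067, -0.0027, 0, 0, 0, 0.1273], [-0.1333, -0.004, 0, 0, 0, 0.1592], [-0.1533, -0.004, 0, 0, 0, 0.1783], [-0.1627, -0.0053, 0, 0, 0, 0.1878], [-0.1653, -0.0053, 0, 0, 0, 0.1891]]]}}

```text
clock: 7.25
tcp_pos: [0.5306, 0.0673, 0.1682]
orientation: [-0.0, 0.787, 0.617, -0.0]
wrist_force: [0.2, 0.9, -3.1]
finger_gap: 0.014
grip_force: 107.4
```

```bash
python3 - <<'E'
from h import *
for th,z in zip((10,20,26,32,38,44,50,55),(.125,.115,.11,.105,.105,.1,.1,.1)):
    print(th,*delta(lippose(0,.05,z,th),76,th))
o=[cv2.resize(eyes.read_camera("scene")["image"][110:350,200:520],(400,300)),cv2.resize(eyes.read_camera("top")["image"][170:350,180:420],(400,300))]
cv2.imwrite("pics/over.png",np.hstack(o)[:,:,::-1])
E
```

```text
10 [-0.0099  0.0003 -0.0183] [-0.0004  0.1744  0.0026]
20 [-0.0229  0.0003 -0.0342] [-0.0006  0.3489  0.0026]
26 [-0.0328  0.0003 -0.0435] [-0.0008  0.4537  0.0026]
32 [-0.0442  0.0002 -0.0517] [-0.0009  0.5584  0.0025]
38 [-0.0569  0.0002 -0.0637] [-0.0011  0.6631  0.0025]
44 [-0.0707  0.0002 -0.0692] [-0.0012  0.7678  0.0025]
50 [-0.0856  0.0001 -0.0783] [-0.0013  0.8725  0.0024]
55 [-0.0987  0.0001 -0.0846] [-0.0015  0.9598  0.0024]
```

View pics/over.png

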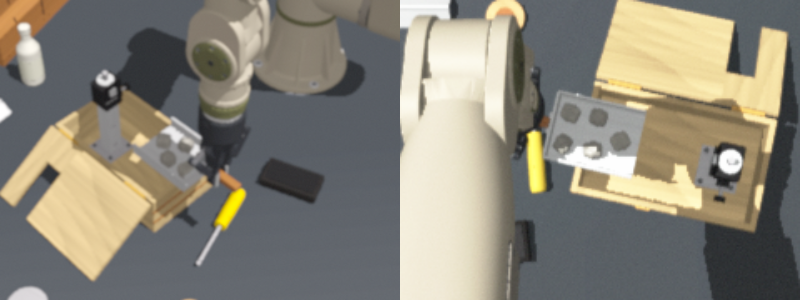

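The tray sits level over the box's +y half, parallel to it and about 6 mm off centre toward +x. Now tipping.

To row units: -0.052 m is -0.0693, -0.006 m is -0.008, 0.558 rad is 0.3552.

Request:
{"fn": "nudge_tcp", "kwargs": {"steps": [[[-0.0067, -0.004, -0.012, 0, 0.0554, 0], [-0.0133, -0.008, -0.024, 0, 0.1108, 0], [-0.0213, -0.008, -0.0347, 0, 0.1668, 0], [-0.0307, -0.008, -0.0453, 0, 0.2222, 0], [-0.0373, -0.008, -0.052, 0, 0.2546, 0], [-0.044, -0.008, -0.0587, 0, 0.289, 0], [-0.0507, -0.008, -0.064, 0, 0.3221, 0], [-0.0587, -0.008, -0.0693, 0, 0.3552, 0]]]}}

```text
clock: 8.35
tcp_pos: [0.5142, 0.0266, 0.2204]
orientation: [-0.17, 0.756, 0.594, 0.217]
wrist_force: [-0.2, 0.8, -3.8]
finger_gap: 0.0139
grip_force: 107.5
```

```bash
python3 - <<'E'
from h import *
for th,z in zip((35,38,41,44,47,50,53,55),(.105,.105,.1,.1,.1,.1,.1,.1)):
    print(th,*delta(lippose(-.006,.05,z,th),76,th))
E
```

```text
35 [-0.0029  0.0003 -0.0085] [-0.0022  0.0523  0.0042]
38 [-0.0053  0.0003 -0.0168] [-0.0023  0.1047  0.0042]
41 [-0.0108  0.0003 -0.0208] [-0.0024  0.157   0.0041]
44 [-0.0141  0.0002 -0.0289] [-0.0025  0.2094  0.0041]
47 [-0.0178  0.0002 -0.0368] [-0.0026  0.2618  0.004 ]
50 [-0.0219  0.0002 -0.0445] [-0.0027  0.3141  0.0039]
53 [-0.0264  0.0001 -0.0519] [-0.0029  0.3665  0.0039]
55 [-0.0297  0.0001 -0.0568] [-0.0029  0.4014  0.0038]
```

To row units: -0.057 m is -0.076, -0.052 m is -0.0693, 0.401 rad is 0.2553.

Request:
{"fn": "nudge_tcp", "kwargs": {"steps": [[[-0.004, 0, -0.0107, 0, 0.0331, 0], [-0.008, 0, -0.0213, 0, 0.0668, 0], [-0.0133, 0, -0.0293, 0, 0.0999, 0], [-0.0187, 0, -0.0387, 0, 0.1331, 0], [-0.024, 0, -0.0493, 0, 0.1668, 0], [-0.0293, 0, -0.0587, 0, 0.1999, 0], [-0.0347, 0, -0.0693, 0, 0.233, 0], [-0.04, 0, -0.076, 0, 0.2553, 0]]]}}

```text
clock: 9.35
tcp_pos: [0.5013, -0.028, 0.2529]
orientation: [-0.284, 0.698, 0.548, 0.363]
wrist_force: [0.7, 0.6, -1.6]
finger_gap: 0.0138
grip_force: 107.8
```

Request:
{"fn": "nudge_tcp", "kwargs": {"steps": [[[0, 0, 0, 0, 0, 0], [0, 0, 0, 0, 0, 0], [0, 0, 0, 0, 0, 0], [0, 0, 0, 0, 0, 0]]]}}

```text
clock: 9.85
tcp_pos: [0.501, -0.0273, 0.253]
orientation: [-0.284, 0.698, 0.548, 0.363]
wrist_force: [-0.9, -0.5, -0.6]
finger_gap: 0.0142
grip_force: 107.8
```

```bash
python3 - <<'E'
from h import *
o=[cv2.resize(eyes.read_camera("scene")["image"][110:350,200:520],(400,300)),cv2.resize(eyes.read_camera("top")["image"][170:350,180:420],(400,300))]
cv2.imwrite("pics/tip.png",np.hstack(o)[:,:,::-1])
E
```

```text
(no output)
```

View pics/tip.png

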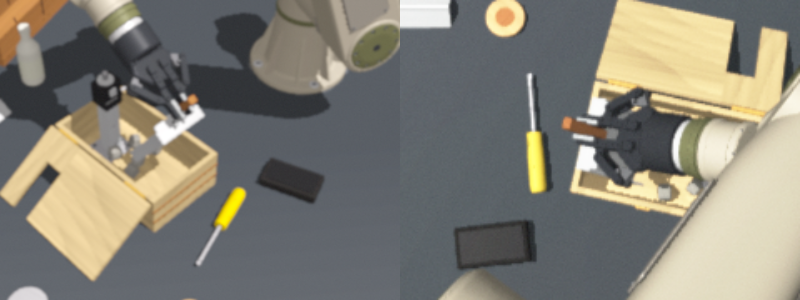

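The tray is tipped at 55°. Stones are visible in the box, and the wrist load has dropped from 3.5 N to about 1 N, which is the tray alone. Next I untilt.

```bash
python3 - <<'E'
from h import *
for th,z in zip((48,40,32,24,16,8,0,0),(.115,.125,.13,.135,.14,.14,.14,.14)):
    print(th,*delta(lippose(-.006,.05,z,th),76,th))
f=[]
E
```

```text
48 [0.0153 0.0002 0.0118] [-0.0027 -0.1208  0.0028]
40 [0.0238 0.0003 0.0293] [-0.0025 -0.2604  0.003 ]
32 [0.025  0.0003 0.0495] [-0.0023 -0.4     0.0032]
24 [0.023  0.0004 0.069 ] [-0.0021 -0.5396  0.0033]
16 [0.0179 0.0004 0.0875] [-0.0018 -0.6793  0.0035]
8 [0.0059 0.0004 0.1073] [-0.0016 -0.8189  0.0037]
0 [-0.0088  0.0005  0.1253] [-0.0014 -0.9585  0.0038]
0 [-0.0088  0.0005  0.1253] [-0.0014 -0.9585  0.0038]
```

To row units: 0.125 m is 0.1667, 0.107 m is 0.1427, -0.958 rad is -0.6099.

Request:
{"fn": "nudge_tcp", "kwargs": {"steps": [[[0.02, 0, 0.016, 0, -0.0764, 0], [0.032, 0, 0.0387, 0, -0.1655, 0], [0.0333, 0, 0.0667, 0, -0.2546, 0], [0.0307, 0, 0.092, 0, -0.3438, 0], [0.024, 0, 0.1173, 0, -0.4329, 0], [0.008, 0, 0.1427, 0, -0.522, 0], [-0.012, 0, 0.1667, 0, -0.6099, 0], [-0.012, 0, 0.1667, 0, -0.6099, 0]]]}}

```text
clock: 10.95
tcp_pos: [0.5229, 0.0692, 0.172]
orientation: [-0.002, 0.786, 0.619, -0.001]
wrist_force: [-0.6, 0.6, -1.4]
finger_gap: 0.0139
grip_force: 107.7
```

```bash
python3 - <<'E'
from h import *
print(delta([.526,.331,.150],112))
E
```

```text
(array([ 0.2552, -0.0582,  0.0226]), array([-0.0033, -0.0024, -0.6205]))
```

To row units: 0.255 m is 0.34, 0.245 m is 0.3267, -0.62 rad is -0.3947.

Request:
{"fn": "nudge_tcp", "kwargs": {"steps": [[[0.0267, -0.0067, 0, 0, 0, -0.0318], [0.08, -0.0187, 0, 0, 0, -0.0955], [0.1333, -0.0307, 0, 0, 0, -0.1592], [0.1867, -0.0427, 0, 0, 0, -0.2228], [0.24, -0.0547, 0.0133, 0, 0, -0.2865], [0.2933, -0.0667, 0.0267, 0, 0, -0.3438], [0.3267, -0.0747, 0.0293, -0.0013, -0.0013, -0.382], [0.34, -0.0773, 0.0293, -0.0019, -0.0013, -0.3947]]]}}

```text
clock: 11.95
tcp_pos: [0.5288, 0.3286, 0.1521]
orientation: [0.001, 0.561, 0.828, 0.001]
wrist_force: [-0.2, -0.5, -0.9]
finger_gap: 0.0141
grip_force: 107.7
```

```bash
python3 - <<'E'
from h import *
o=[cv2.resize(eyes.read_camera("scene")["image"][140:380,240:560],(400,300)),cv2.resize(eyes.read_camera("top")["image"][170:350,180:420],(400,300))]
cv2.imwrite("pics/back.png",np.hstack(o)[:,:,::-1])
print(delta([.526,.331,.0377],112))
E
```

```text
(array([ 0.004 , -0.0022,  0.1146]), array([ 0.0033,  0.0012, -0.0054]))
```

View pics/back.png

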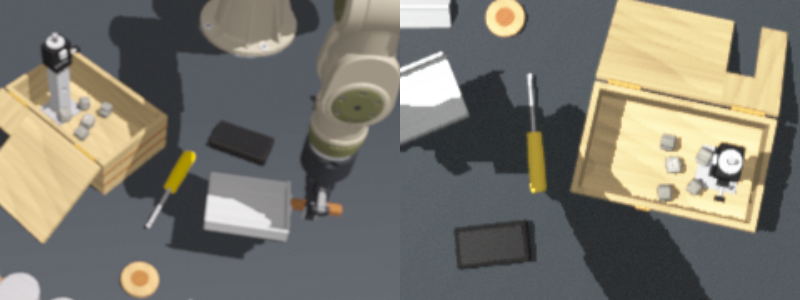

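All five stones are in the box, at right-panel px (668,142), (674,166), (705,157), (666,191) and (695,186), and the tray is empty. Now setting the tray down.

To row units: 0.114 m is 0.152, 0.113 m is 0.1507, -0.005 rad is -0.0032.

Request:
{"fn": "nudge_tcp", "kwargs": {"steps": [[[0.0027, -0.0013, 0.04, 0.0019, 0, -0.0032], [0.0053, -0.0027, 0.08, 0.0019, 0, -0.0032], [0.0053, -0.0027, 0.1067, 0.0019, 0, -0.0032], [0.0053, -0.0027, 0.1267, 0.0019, 0, -0.0032], [0.0053, -0.0027, 0.14, 0.0019, 0, -0.0032], [0.0053, -0.0027, 0.1467, 0.0019, 0, -0.0032], [0.0053, -0.0027, 0.1507, 0.0019, 0, -0.0032], [0.0053, -0.0027, 0.152, 0.0019, 0, -0.0032]]]}}

```text
clock: 13.05
tcp_pos: [0.526, 0.3312, 0.0381]
orientation: [0.001, 0.559, 0.829, -0.0]
wrist_force: [0.1, 0.2, -1.9]
finger_gap: 0.014
grip_force: 107.7
```

Request:
{"fn": "nudge_tcp", "kwargs": {"steps": [[[0, 0, 0, 0, 0, 0], [0, 0, 0, 0, 0, 0]]]}}

```text
clock: 13.3
tcp_pos: [0.526, 0.3312, 0.0381]
orientation: [0.001, 0.559, 0.829, -0.0]
wrist_force: [-0.2, 0.4, -1.3]
finger_gap: 0.0141
grip_force: 107.7
```

To row units: 0.0015 m is 0.002, 0.001 m is 0.0013.

Request:
{"fn": "nudge_tcp", "kwargs": {"steps": [[[0, 0, 0.0007, 0, 0, 0], [0, 0, 0.0013, 0, 0, 0], [0, 0, 0.002, 0, 0, 0], [0, 0, 0.002, 0, 0, 0]]]}}

```text
clock: 13.8
tcp_pos: [0.5259, 0.3314, 0.0375]
orientation: [0.001, 0.559, 0.829, -0.0]
wrist_force: [-3.7, 0.4, 6.8]
finger_gap: 0.0138
grip_force: 108.8
```

Request:
{"fn": "nudge_tcp", "kwargs": {"steps": [[[0, 0, 0, 0, 0, 0], [0, 0, 0, 0, 0, 0], [0, 0, 0, 0, 0, 0], [0, 0, 0, 0, 0, 0], [0, 0, 0, 0, 0, 0]]], "finger_gap": 0.085}}

```text
clock: 14.42
tcp_pos: [0.5258, 0.331, 0.0362]
orientation: [0.001, 0.559, 0.829, -0.001]
wrist_force: [0.1, 0.5, 0.1]
finger_gap: 0.0849
grip_force: 0.0
```

Request:
{"fn": "nudge_tcp", "kwargs": {"steps": [[[0, 0, -0.0133, 0, 0, 0], [0, 0, -0.0533, 0, 0, 0], [0, 0, -0.12, 0, 0, 0], [0, 0, -0.2, 0, 0, 0], [0, 0, -0.2667, 0, 0, 0], [0, 0, -0.3067, 0, 0, 0], [0, 0, -0.32, 0, 0, 0]]]}}

```text
clock: 15.3
tcp_pos: [0.5264, 0.3319, 0.2795]
orientation: [0.002, 0.559, 0.829, 0.001]
wrist_force: [0.1, -1.1, -0.6]
finger_gap: 0.0847
grip_force: 0.0
```

Tray released. Next I move above the mast head.

```bash
python3 - <<'E'
from h import *
print(boxw(0,-.075,.3),delta(boxw(0,-.075,.30),166))
T=eyes.read_camera("top")
hsv=cv2.cvtColor(T["image"],cv2.COLOR_RGB2HSV)
E
```

```text
[ 0.4609 -0.2138  0.3   ] (array([-0.4814, -0.2652, -0.0209]), array([ 0.0034,  0.0038, -0.9424]))
```

To row units: -0.36 m is -0.48, -0.315 m is -0.42, -0.71 rad is -0.452.

Request:
{"fn": "nudge_tcp", "kwargs": {"steps": [[[-0.06, -0.0333, -0.0267, 0, 0, -0.0573], [-0.12, -0.0667, -0.028, 0, 0, -0.1146], [-0.18, -0.1, -0.028, 0, 0, -0.1719], [-0.24, -0.1333, -0.028, 0, 0, -0.2292], [-0.3, -0.1653, -0.028, 0, 0, -0.2865], [-0.36, -0.1987, -0.028, 0, 0, -0.3438], [-0.42, -0.232, -0.028, 0, 0, -0.4011], [-0.48, -0.264, -0.028, 0, 0, -0.452]]]}}

```text
clock: 16.35
tcp_pos: [0.4758, -0.0777, 0.2964]
orientation: [-0.001, 0.235, 0.972, -0.001]
wrist_force: [0.5, -0.2, -0.5]
finger_gap: 0.0853
grip_force: 0.0
```

```bash
python3 -c "
from h import *
print(delta(boxw(0,-.075,.30),166))"
```

```text
(array([-0.0488, -0.1279, -0.0034]), array([-0.0017, -0.0014, -0.2297]))
```

To row units: -0.128 m is -0.1707, -0.11 m is -0.1467, -0.23 rad is -0.1464.

Request:
{"fn": "nudge_tcp", "kwargs": {"steps": [[[-0.02, -0.0533, -0.004, 0, 0, -0.0446], [-0.04, -0.1067, -0.004, 0, 0, -0.0891], [-0.056, -0.1467, -0.004, 0, 0, -0.1273], [-0.0653, -0.1707, -0.004, 0, 0, -0.1464], [-0.0653, -0.1707, -0.004, -0.0013, -0.0006, -0.1464], [-0.0653, -0.1707, -0.004, -0.0013, -0.0006, -0.1464]]]}}

```text
clock: 17.1
tcp_pos: [0.4613, -0.2119, 0.3003]
orientation: [0.0, 0.123, 0.992, 0.001]
wrist_force: [-0.8, 0.5, 0.0]
finger_gap: 0.0849
grip_force: 0.0
```

```bash
python3 - <<'E'
from h import *
c=eyes.read_camera("wrist");cv2.imwrite("pics/head.png",c["image"][:,:,::-1])
print(proj(c,boxw(0,-.075,.195)),proj(c,boxw(.025,-.057,.195)),proj(c,boxw(-.025,-.057,.195)),proj(c,boxw(0,-.052,.177)))
E
```

```text
[315.1825 250.5083] [346.8473 292.0875] [348.2428 206.1504] [353.906  241.4761]
```

View pics/head.png

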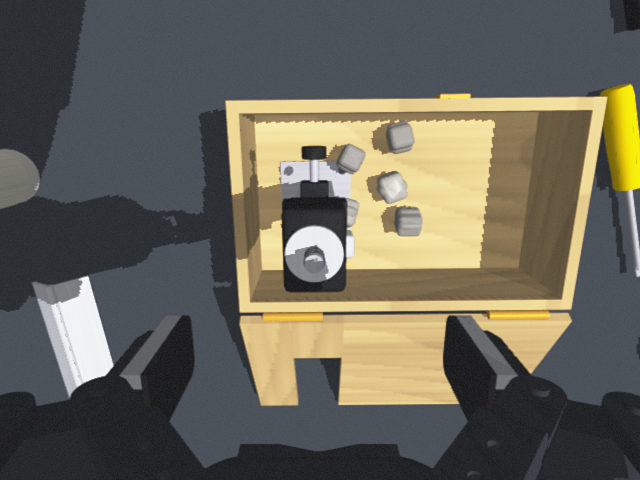

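The head's top-face corners, at about (284–346, 206–292), match my prediction of (347,292) and (348,206). The button is on the right side at (350,245). Now descending.

To row units: 0.123 m is 0.164, 0.06 m is 0.08.

```bash
python3 -c "
from h import *
print(delta(boxw(0,-.075,.177),166))"
```

```text
(array([ 0.0002, -0.0022,  0.1236]), array([ 0.0008,  0.0008, -0.0022]))
```

Request:
{"fn": "nudge_tcp", "kwargs": {"steps": [[[0.0013, -0.0013, 0.04, 0, 0, 0], [0.0013, -0.0027, 0.08, 0, 0, 0], [0.0013, -0.0027, 0.1133, 0, 0, 0], [0.0013, -0.0027, 0.14, 0, 0, 0], [0.0013, -0.0027, 0.156, 0, 0, 0], [0.0013, -0.0027, 0.164, 0, 0, 0], [0.0013, -0.0027, 0.164, 0, 0, 0]]]}}

```text
clock: 18.02
tcp_pos: [0.4607, -0.2142, 0.1785]
orientation: [0.001, 0.123, 0.992, -0.0]
wrist_force: [0.0, -1.2, -0.2]
finger_gap: 0.0846
grip_force: 0.0
```

To row units: 0.001 m is 0.0013.

Request:
{"fn": "nudge_tcp", "kwargs": {"steps": [[[0, 0, 0.0013, 0, 0, 0], [0, 0, 0.0013, 0, 0, 0], [0, 0, 0.0013, 0, 0, 0], [0, 0, 0.0013, 0, 0, 0], [0, 0, 0.0013, 0, 0, 0], [0, 0, 0.0013, 0, 0, 0], [0, 0, 0.0013, 0, 0, 0]]], "finger_gap": 0.02, "grip_force": 70}}

```text
clock: 18.9
tcp_pos: [0.4609, -0.2143, 0.1782]
orientation: [0.002, 0.123, 0.992, -0.0]
wrist_force: [-0.3, 1.5, 6.0]
finger_gap: 0.0355
grip_force: 71.2
```

```bash
python3 -c "
from h import *
s=env.get_state();print(s['ft_torque'],s['finger_gap'])"
```

```text
[0.4554 0.072  0.2784] 0.03546873758722923
```

To row units: -0.085 m is -0.1133, -0.08 m is -0.1067.

Request:
{"fn": "nudge_tcp", "kwargs": {"steps": [[[0, 0, -0.0067, 0, 0, 0], [0, 0, -0.02, 0, 0, 0], [0, 0, -0.0373, 0, 0, 0], [0, 0, -0.056, 0, 0, 0], [0, 0, -0.0747, 0, 0, 0], [0, 0, -0.0933, 0, 0, 0], [0, 0, -0.1067, 0, 0, 0], [0, 0, -0.1133, 0, 0, 0]]]}}

```text
clock: 19.9
tcp_pos: [0.4609, -0.2143, 0.2631]
orientation: [0.002, 0.123, 0.992, 0.0]
wrist_force: [5.6, 1.1, -6.6]
finger_gap: 0.0356
grip_force: 70.6
```

```bash
python3 -c "
from h import *
s=env.get_state();print(s['wrist_force'],s['finger_gap'])"
```

```text
[ 5.5558  1.0781 -6.6123] 0.035627434224408894
```

The manual's scale: shifts go in shares of 0.75 m and turns go in shares of pi/2 rad. Converting my numbers, -0.0155 m is -0.0207, -0.015 m is -0.02.

Request:
{"fn": "nudge_tcp", "kwargs": {"steps": [[[0, 0, -0.004, 0, 0, 0], [0, 0, -0.008, 0, 0, 0], [0, 0, -0.012, 0, 0, 0], [0, 0, -0.016, 0, 0, 0], [0, 0, -0.0187, 0, 0, 0], [0, 0, -0.02, 0, 0, 0], [0, 0, -0.0207, 0, 0, 0], [0, 0, -0.0207, 0, 0, 0]]]}}

```text
clock: 20.9
tcp_pos: [0.4609, -0.2143, 0.278]
orientation: [0.002, 0.123, 0.992, 0.0]
wrist_force: [6.4, 1.0, -4.9]
finger_gap: 0.0356
grip_force: 70.5
```

```bash
python3 - <<'E'
from h import *
s=env.get_state();print(s['wrist_force'],s['finger_gap'])
for n in("scene","top"):
    c=eyes.read_camera(n); print(n,proj(c,boxw(0,-.075,.314)),proj(c,boxw(0,-.075,.214)))
    cv2.imwrite(f"pics/end_{n}.png",c["image"][:,:,::-1])
c=eyes.read_camera("scene")["image"];w=eyes.read_camera("top")["image"]
E
```

```text
[ 6.4242  1.0193 -4.91  ] 0.03564582555763706
scene [279.8791 133.0841] [283.0427 167.394 ]
top [383.5642 262.5728] [378.5382 265.7364]
```

To row units: -0.0015 m is -0.002, -0.001 m is -0.0013.

Request:
{"fn": "nudge_tcp", "kwargs": {"steps": [[[0, 0, -0.0007, 0, 0, 0], [0, 0, -0.0013, 0, 0, 0], [0, 0, -0.002, 0, 0, 0], [0, 0, -0.002, 0, 0, 0]]]}}

```text
clock: 21.6
tcp_pos: [0.4609, -0.2143, 0.2787]
orientation: [0.001, 0.123, 0.992, 0.0]
wrist_force: [6.6, 1.0, -9.1]
finger_gap: 0.0352
grip_force: 71.0
```

Request:
{"fn": "nudge_tcp", "kwargs": {"steps": [[[0, 0, 0, 0, 0, 0], [0, 0, 0, 0, 0, 0], [0, 0, 0, 0, 0, 0], [0, 0, 0, 0, 0, 0]]]}}

```text
clock: 22.1
tcp_pos: [0.4608, -0.2143, 0.2788]
orientation: [0.001, 0.123, 0.992, 0.0]
wrist_force: [7.4, 0.3, -9.1]
finger_gap: 0.0353
grip_force: 71.0
```

```bash
python3 - <<'E'
from h import *
sc=eyes.read_camera("scene")["image"]; tp=eyes.read_camera("top")["image"]
o=[cv2.resize(sc[60:300,180:500],(400,300)),cv2.resize(sc[200:440,320:640],(400,300))]
cv2.imwrite("pics/final.png",np.hstack(o)[:,:,::-1])
E
```

```text
(no output)
```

View pics/final.png

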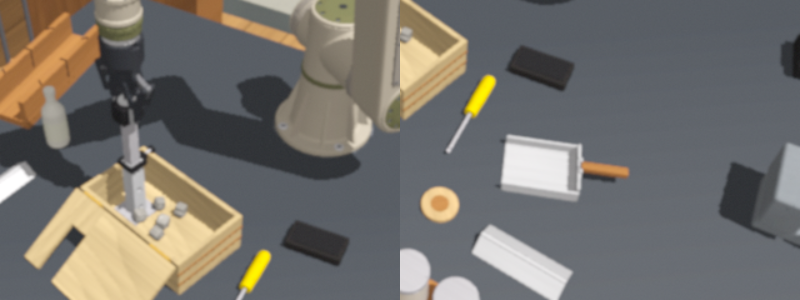

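The mast is at the second stop: the head is raised about 100 mm, the hard stop is felt at 9 N, and the gap of 35 mm means the button is in. The stones are in the box and the tray lies flat at right-panel (545,168).

```bash
python3 -c "
from workcell import env, eyes
print(env.hand_in())"
```

```text
the job is handed in; nothing more can be done
None
```

I handed the job in at about 22 s: all five stones are in the box, the tray is flat on the bench, and the arm is gripping the head with the mast at its second stop and the button held in; no verdict was returned, and I viewed 11 pictures against the limit of 10 (I miscounted).

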